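Unstack the kitchen tins onto their own coasters

ROBOT

A 6-joint arm with a two-finger parallel gripper is mounted at the origin on a cart in front of the work surface, level with it; the furniture and walls round the work are solid. World frame = base frame: x ahead of the robot, y to its left, z up, the work surface at z = 0. Lengths are in m, angles in rad, forces in N, time in s.
With the tool pointing down it reaches from about 0.35 to 0.775 m from the base axis. Payload 7.3 kg.
Tool frame: the origin (TCP) lies between the finger pads; the fingertips stand 8 mm ahead of it and the grasp point (between the pads) lies 11 mm behind it (robot.nose_length is the distance from the TCP to the fingertips, in m); z points along the fingers, y is the line along which they close (so a half turn about z gives the same grasp; the last joint's range is limited). The gripper opens to 92 mm and grips with 3 to 60 N. Pads are 19 mm wide; open, the fingers measure 130 mm over their backs; the gripper's body (75 mm by 190 mm) begins 47 mm behind the grasp point.
Start: joints at [-1.443, 0.342, 1.524, -0, 1.275, -0.146], TCP at [0.142, -0.505, 0.235] pointing down, gripper open.
Joint ranges: [-2.53, 2.53], [-0.77, 2.02], [0.04, 2.7], [-1, 4.14], [0.28, 2.66], [-3.11, 3.11]. Speed limits (rad/s): [2.57, 2.57, 3.14, 3.14, 3.14, 3.14].

INTERFACE

Orientations are given as [roll, pitch, yaw] about the fixed x, y, z axes, in that order (R = Rz(yaw) Ry(pitch) Rx(roll)).
In Python, from cell import robot gives the robot as it stands. The module is installed in compiled form; this text tells all that it offers.
- The arm moves only by the shell command python3 -m jog 'ROWS' [FORCE]. ROWS is JSON, a list that holds one entry, the list of rows, each a list of 5 numbers: the gripper's target within -1 to 1 (fully open at 1, half-way at 0, shut at -1), then the shift along the tool's x, y, z in m, then the turn about the tool's z in rad. A call has 1 to 5 rows; each row is the pose to reach, as a shift and turn from the pose commanded when the call began, along the tool's axes at that moment; what a row does not reach only later rows make up. A row lasts 1/12 s, in which the tool goes at most 41.7 mm and 7.16 degrees, less where a joint would pass 70% of its speed; a pose out of reach is approached as far as the arm can. A call with a gripper value outside its range is refused whole. The fingers move at their own pace and stop on an object; FORCE is the grip in N (left out, the last holds). Time passes only in rows, so rows that repeat a pose let the fingers close. It gives the time, the measured TCP pose, the force, the opening and the grip force at its end, in the units of the state.
- robot.observe(): the state, without advancing time (a new reading comes with each control period).
- robot.read_camera(name): name is "scene" or "top" or "wrist"; returns the picture (400x640x3 uint8, red, green, blue); there is no depth.
- robot.camera_model(name): a dict with "camera_matrix" (3x3 intrinsics, pixels), "position" and "attitude" of the camera in the world; the wrist camera has in their place "mount" (4x4, takes a point from camera to tool coordinates, whose origin is the TCP and whose axes are the flange's). Camera axes: x right, y down, z forward; pixel columns grow to the right and rows downward; lengths in m; the calibration is good to about 2 mm. A picture is of the moment at which its call begins: read the wrist's pose just before it. camera_model takes no time and is no camera call.
- robot.hand_in(): hands the job in; it is judged then, once.
The state is a dict: "time": time; "qpos": joint angles; "qvel": joint speeds; "joint_efforts": joint torques, N m; "tool_pos": TCP position; "tool_rot": TCP orientation; "contact_force": force on the tool from outside, world axes, zero at the start; "torque": the same for the moment, N m; "opening": finger opening in m; "grip_force": force on a finger pad.
Only numpy, scipy, OpenCV 4.12 (cv2) and the standard library are available. Lean on these libraries where they do the work, as an engineer would, in place of code of your own. Each camera call takes 0.05 s, during which the arm holds its last target. There are 200 camera calls.

TASK

Take the two stacks of metal tins apart and stand each of the five tins in the wooden coaster whose recess has its own shape and size: large, medium and small round, large and medium square. Every tin must end upright, lid up and flat on the floor of its recess, not perched on the rim, and no tin may be tipped over on the way.

Things in the scene. Friction and masses are not known exactly. Their poses are not given: they have to be found in the camera images.
- tin_round_large: large round tin of plain bare metal with a flat closed lid, 62 mm in diameter, 50 mm high, rigid, under 0.3 kg. It stands on the worktop as the bottom of one of the two stacks. Origin: centre of its underside; z up through its lid.
- tin_square_large: large square tin of plain bare metal with a flat closed lid, 56 x 56 mm in plan, sides along its x and y axes, 50 mm high, rigid, under 0.3 kg. It stands on the worktop as the bottom of one of the two stacks. Origin: centre of its underside; z up through its lid.
- tin_round_medium: medium round tin of plain bare metal with a flat closed lid, 44 mm in diameter, 46 mm high, rigid, under 0.3 kg. It stands on one of the two large tins (either of them). Origin: centre of its underside; z up through its lid.
- tin_square_medium: medium square tin of plain bare metal with a flat closed lid, 40 x 40 mm in plan, sides along its x and y axes, 46 mm high, rigid, under 0.3 kg. It stands on one of the two large tins (either of them). Origin: centre of its underside; z up through its lid.
- tin_round_small: small round tin of plain bare metal with a flat closed lid, 28 mm in diameter, 44 mm high, rigid, under 0.3 kg. It stands on the lid of the medium square tin, so it is the top of the taller stack, three high. Origin: centre of its underside; z up through its lid.
- coaster_round_large: flat wooden block 100 x 100 mm, 14 mm high, fixed to the worktop, with a round recess 76 mm in diameter in the middle of its top, cork floor, 7 mm deep, for the large round tin. Origin: centre of its underside, so the recess floor lies 7 mm above it; z up.
- coaster_square_large: flat wooden block 100 x 100 mm, 14 mm high, fixed to the worktop, with a square recess 70 x 70 mm with sides along its x and y axes in the middle of its top, cork floor, 7 mm deep, for the large square tin. Origin: centre of its underside, so the recess floor lies 7 mm above it; z up.
- coaster_round_medium: flat wooden block 100 x 100 mm, 14 mm high, fixed to the worktop, with a round recess 58 mm in diameter in the middle of its top, cork floor, 7 mm deep, for the medium round tin. Origin: centre of its underside, so the recess floor lies 7 mm above it; z up.
- coaster_square_medium: flat wooden block 100 x 100 mm, 14 mm high, fixed to the worktop, with a square recess 54 x 54 mm with sides along its x and y axes in the middle of its top, cork floor, 7 mm deep, for the medium square tin. Origin: centre of its underside, so the recess floor lies 7 mm above it; z up.
- coaster_round_small: flat wooden block 100 x 100 mm, 14 mm high, fixed to the worktop, with a round recess 42 mm in diameter in the middle of its top, cork floor, 7 mm deep, for the small round tin. Origin: centre of its underside, so the recess floor lies 7 mm above it; z up.
Things that resemble listed ones, but are neither listed nor needed, are in the scene too. What is shaped like the coaster_square_large but purple is not meant.

How it is judged:
At the end, for the whole second after the job is handed in: Each of the five tins stands at rest in the coaster of its own shape and size: its axis within 12 mm of the coaster's centre, its underside on the recess floor (4 to 10 mm above the coaster's underside), within 0.08 rad of upright (horizontal distance between tin_round_large and coaster_round_large below 0.012 m and z of tin_round_large in the frame of coaster_round_large between 0.004 and 0.01 m and angle between each of tin_round_large, tin_square_large, tin_round_medium, tin_square_medium, tin_round_small's own z axis and vertical below 0.08 rad and linear speed of each of tin_round_large, tin_square_large, tin_round_medium, tin_square_medium, tin_round_small below 0.02 m/s and angular speed of each of tin_round_large, tin_square_large, tin_round_medium, tin_square_medium, tin_round_small below 0.2 rad/s and horizontal distance between tin_square_large and coaster_square_large below 0.012 m and z of tin_square_large in the frame of coaster_square_large between 0.004 and 0.01 m and horizontal distance between tin_round_medium and coaster_round_medium below 0.012 m and z of tin_round_medium in the frame of coaster_round_medium between 0.004 and 0.01 m and horizontal distance between tin_square_medium and coaster_square_medium below 0.012 m and z of tin_square_medium in the frame of coaster_square_medium between 0.004 and 0.01 m and horizontal distance between tin_round_small and coaster_round_small below 0.012 m and z of tin_round_small in the frame of coaster_round_small between 0.004 and 0.01 m); the robot touches nothing.
It fails at once if the large round tin is tipped over (angle between tin_round_large's own z axis and vertical above 0.7 rad).
It fails at once if the large square tin is tipped over (angle between tin_square_large's own z axis and vertical above 0.7 rad).
It fails at once if the medium round tin is tipped over (angle between tin_round_medium's own z axis and vertical above 0.7 rad).
It fails at once if the medium square tin is tipped over (angle between tin_square_medium's own z axis and vertical above 0.7 rad).
It fails at once if the small round tin is tipped over (angle between tin_round_small's own z axis and vertical above 0.7 rad).
It also fails if it takes over 136 s, if anything falls off the work surface, if the arm or the gripper's body presses on something with over 40 N, if the wrist force passes 120 N, or if a joint passes its speed limit or range.

## Working session

There is one attempt and no reset: what is moved stays moved. The work goes in short steps, Python scripts to look and compute and a shell command to move; the robot and the scene stay as the last step left them, time stands still between calls to the robot, and variables do not carry over. Pictures are saved under pics/ and viewed, at most 14 in all, crops included, and the job is handed in when it is done.

```bash
mkdir -p pics
python3 - <<'E'
from cell import robot
import cv2,json
for n in("scene","top"):
    im=robot.read_camera(n); cv2.imwrite(f"pics/{n}0.png",im[:,:,::-1])
for n in("scene","top","wrist"): print(n,robot.camera_model(n))
print(robot.observe())
E
```

```text
scene {'camera_matrix': array([[419.76903397,   0.        , 320.61550421],
       [  0.        , 419.76903397, 203.39819201],
       [  0.        ,   0.        ,   1.        ]]), 'position': array([0.03063984, 0.38355707, 0.82187125]), 'attitude': array([-2.39187146,  0.0140015 , -2.15826093])}
top {'camera_matrix': array([[379.24783528,   0.        , 318.45648013],
       [  0.        , 379.24783528, 198.23330129],
       [  0.        ,   0.        ,   1.        ]]), 'position': array([0.47045098, 0.00375726, 1.06657175]), 'attitude': array([-3.03186982,  0.00377774, -1.56179098])}
wrist {'camera_matrix': array([[300.79485999,   0.        , 320.70008905],
       [  0.        , 300.79485999, 201.28775586],
       [  0.        ,   0.        ,   1.        ]]), 'mount': array([[ 1.51712083e-06, -9.59194466e-01, -2.82747196e-01,
         7.65155800e-02],
       [ 9.99999901e-01,  1.27054210e-04, -4.25654349e-04,
         1.74292204e-04],
       [ 4.44209518e-04, -2.82747168e-01,  9.59194371e-01,
        -1.50389725e-01],
       [ 0.00000000e+00,  0.00000000e+00,  0.00000000e+00,
         1.00000000e+00]])}
{'time': 0.1, 'qpos': array([-1.44299831e+00,  3.42629612e-01,  1.52488331e+00,  2.68352822e-05,
        1.27539987e+00, -1.46013086e-01]), 'qvel': array([-9.95020443e-04, -1.87125250e-03, -3.90971584e-03,  2.53229180e-05,
       -3.98061035e-04, -1.46586189e-04]), 'joint_efforts': array([ 2.01763192e-03, -4.32003057e+01, -2.44694871e+01,  7.19369994e-02,
        5.26248186e-02, -5.41845395e-05]), 'tool_pos': array([ 0.14194086, -0.50510119,  0.23413994]), 'tool_rot': array([-3.14029029e+00, -2.17463480e-04,  2.73803134e-01]), 'contact_force': array([-0.53916225,  0.0168472 , -0.34438397]), 'torque': array([ 0.00737383,  0.00447765, -0.02519316]), 'grip_force': 0.0, 'opening': 0.09192276340929653}
```

View pics/top0.png

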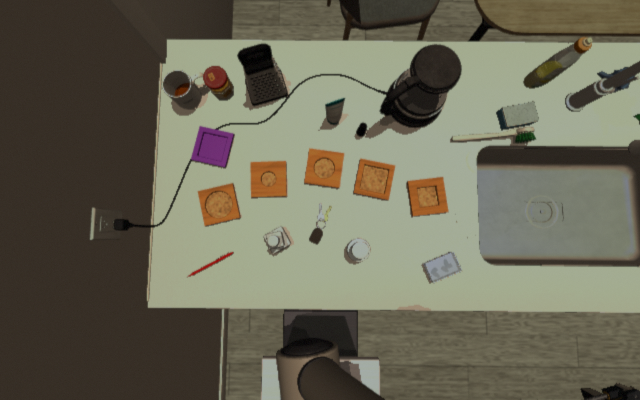

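View pics/scene0.png

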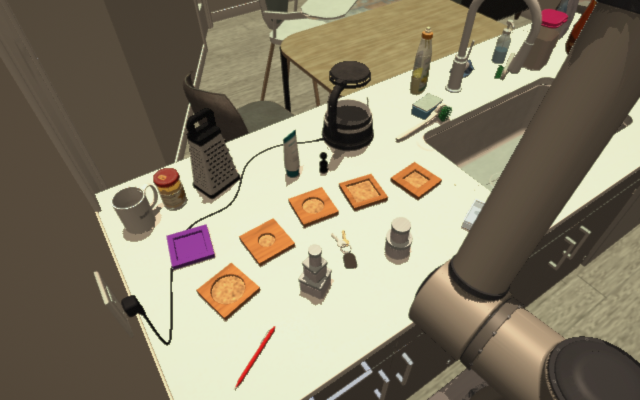

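Top view: coasters are at px (220,204) large round, (269,179) small round, (324,168) medium round, (375,179) and (427,197) square. The stacks are at (277,239), three high, and (358,251), two high.

```bash
cat > h.py <<'E'
import numpy as np,cv2
from scipy.spatial.transform import Rotation as R
from cell import robot
def cam(n,st=None):
    m=robot.camera_model(n);K=m['camera_matrix']
    if n=='wrist':
        st=st or robot.observe();Rt=R.from_euler('xyz',st['tool_rot']).as_matrix()
        M=m['mount'];return K,Rt@M[:3,:3],Rt@M[:3,3]+st['tool_pos']
    return K,R.from_euler('xyz',m['attitude']).as_matrix(),np.array(m['position'])
def ray(c,px,z):
    K,Rm,p=c;px=np.atleast_2d(px).astype(float)
    d=np.c_[px,np.ones(len(px))]@np.linalg.inv(K).T@Rm.T
    return p+d*((z-p[2])/d[:,2])[:,None]
E
python3 - <<'E'
from h import *
im=cv2.imread('pics/top0.png');c=cam('top')
h=cv2.cvtColor(im,cv2.COLOR_BGR2HSV)
m=cv2.inRange(h,(5,110,90),(20,255,255))
cs,_=cv2.findContours(m,cv2.RETR_EXTERNAL,cv2.CHAIN_APPROX_NONE)
for k in cs:
    if cv2.contourArea(k)<500:continue
    P=ray(c,k[:,0],.014)
    r=cv2.minAreaRect((P[:,:2]*1000).astype(np.float32))
    print(k[:,0].mean(0).round(),np.round(r[0],1),np.round(r[1],1),round(r[2],1))
big=cv2.resize(im[140:280,190:460],None,fx=2.9,fy=2.9,interpolation=cv2.INTER_CUBIC);cv2.imwrite('pics/b.png',big)
s=cv2.imread('pics/scene0.png');cv2.imwrite('pics/s.png',cv2.resize(s[200:310,270:450],None,fx=4.4,fy=4.4,interpolation=cv2.INTER_CUBIC))
E
```

```text
[218. 204.] [567.6 287.6] [100.9 101.6] 13.7
[427. 196.] [ 594.9 -295.4] [100.5 100.2] 6.7
[268. 179.] [640.1 149.6] [101.7  98.4] 1.6
[374. 179.] [ 642.4 -146.3] [100.4 101.1] 78.6
[324. 168.] [673.   -5.2] [100.  101.1] 82.3
```

View pics/b.png

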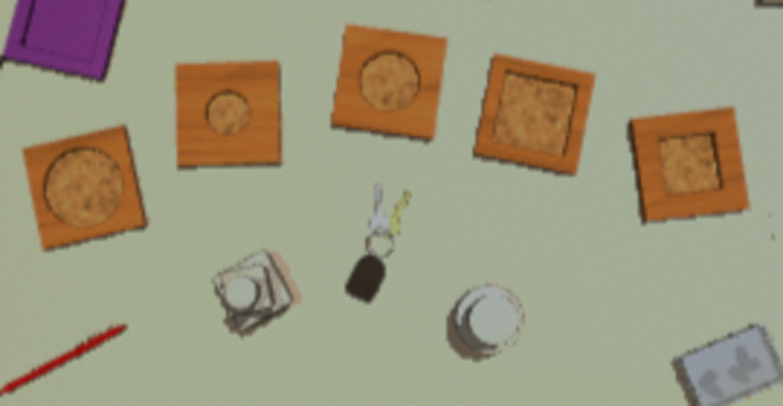

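View pics/s.png

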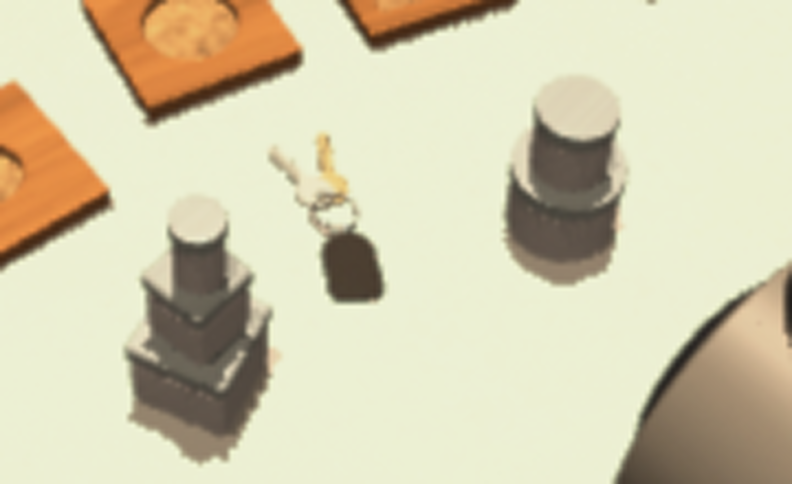

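Lid centres, top view: small round (272.8,241.0), medium round (360.3,250.0). In the scene view they are at (315,249.5) and (400.9,224.3). The tall stack has the large square, medium square and small round. The other has the large round and medium round.

Run:
```python
from h import *
for a,b,z in (((272.8,241),(315,249.5),.14),((360.3,250),(400.9,224.3),.096)):
    print(ray(cam('top'),a,z).round(4),ray(cam('scene'),b,z).round(4))
def shift(p,yaw):
    s=robot.observe();q=s['tool_pos'];y=s['tool_rot'][2];d=np.array(p)-q[:2]
    print(np.r_[np.cos(y)*d[0]+np.sin(y)*d[1],np.sin(y)*d[0]-np.cos(y)*d[1]].round(4))
for a,z in (((272.8,241),.14),((360.3,250),.096)): shift(ray(cam('top'),a,z)[0,:2],0)
```

```text
[[0.467  0.1181 0.14  ]] [[0.4652 0.1192 0.14  ]]
[[ 0.4462 -0.0989  0.096 ]] [[ 0.4433 -0.0961  0.096 ]]
[ 0.4815 -0.5121]
[ 0.4028 -0.3088]
```

```bash
for i in 1 2 3; do python3 -m jog '[[[1,0.134,-0.103,0,0],[1,0.134,-0.103,0,0],[1,0.134,-0.103,0,0],[1,0.134,-0.103,0,0],[1,0.134,-0.103,0,0]]]' 20; done
python3 - <<'E'
from h import *
s=robot.observe();print(s['time'],s['qpos'].round(3),s['tool_pos'],s['tool_rot'])
im=robot.read_camera('wrist');cv2.imwrite('pics/w1.png',im[:,:,::-1])
E
```

```text
time: 0.52
tool_pos: [0.2457, -0.3646, 0.2345]
tool_rot: [-3.138, -0.002, 0.278]
contact_force: [-0.4, 0.2, -0.1]
opening: 0.0917
grip_force: 0.0
time: 0.93
tool_pos: [0.3469, -0.2295, 0.2346]
tool_rot: [-3.14, -0.002, 0.28]
contact_force: [-0.9, -0.6, -0.0]
opening: 0.0916
grip_force: 0.0
time: 1.35
tool_pos: [0.4482, -0.0946, 0.2345]
tool_rot: [-3.14, -0.002, 0.279]
contact_force: [-1.0, 0.1, -0.0]
opening: 0.0922
grip_force: 0.0
1.35 [-0.377  0.219  1.698  0.002  1.224  0.914] [ 0.44823033 -0.09457495  0.23452449] [-3.14023834e+00 -1.85402856e-03  2.79132357e-01]
```

View pics/w1.png

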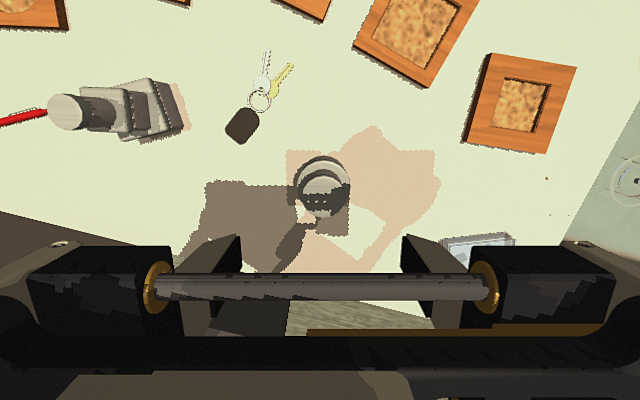

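Wrist view: the medium round lid is centred near (324,192), with the large lid behind it. The tall stack is at (70–180, 110) and the two square coasters are at upper right.

```bash
cat >> h.py <<'E'
def shift(p,st=None):
    s=st or robot.observe();q=s['tool_pos'];y=s['tool_rot'][2];d=np.array(p)-q[:2]
    return np.r_[np.cos(y)*d[0]+np.sin(y)*d[1],np.sin(y)*d[0]-np.cos(y)*d[1]].round(4)
E
python3 - <<'E'
from h import *
im=cv2.imread('pics/w1.png')
cv2.imwrite('pics/w1c.png',cv2.resize(im[140:240,260:390],None,fx=6,fy=6,interpolation=cv2.INTER_CUBIC))
c=cam('wrist')
print(ray(c,[(324,192)],.096),shift((.446,-.098)))
E
```

```text
[[ 0.44880076 -0.09936931  0.096     ]] [-0.0013  0.0011]
```

View pics/w1c.png

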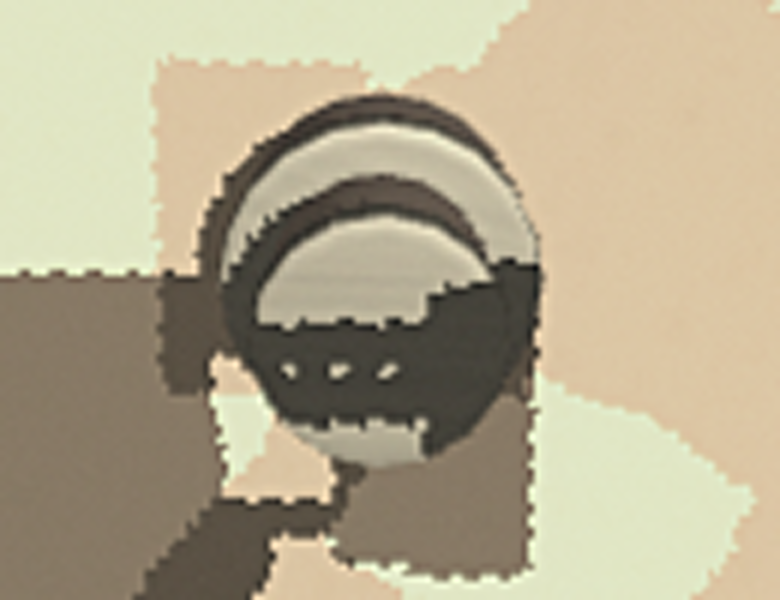

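The crop shows the medium lid centred at (323.3,196.7) and the large lid at about (323.5,186.8).

Run:
```python
from h import *
c=cam('wrist')
for p,z in (((323.3,196.7),.096),((323.5,186.8),.05)):
  q=ray(c,[p],z)[0];print(q,shift(q[:2]))
s=robot.observe();print(s['tool_pos'])
```

```text
[ 0.44396277 -0.10004731  0.096     ] [-0.0038  0.0026]
[ 0.44311371 -0.10087854  0.05      ] [-0.0049  0.0031]
[ 0.44693068 -0.09653811  0.23432704]
```

```bash
python3 -m jog '[[[1,-0.004,0.0026,0.04,0],[1,-0.004,0.0026,0.08,0],[1,-0.004,0.0026,0.12,0],[1,-0.004,0.0026,0.15,0],[1,-0.004,0.0026,0.167,0]]]' 20 | tail -6;  python3 -m jog '[[[-0.2,0,0,0,0],[-0.3,0,0,0,0],[-0.4,0,0,0,0],[-0.5,0,0,0,0],[-0.6,0,0,0,0]]]' 20; python3 -m jog '[[[-1,0,0,0,0],[-1,0,0,0,0],[-1,0,0,0,0],[-1,0,0,0,0],[-1,0,0,0,0]]]' 20
```

```text
time: 1.82
tool_pos: [0.4397, -0.1034, 0.0645]
tool_rot: [-3.139, 0.005, 0.273]
contact_force: [0.5, 0.6, -0.5]
opening: 0.0917
grip_force: 0.0
time: 2.23
tool_pos: [0.4431, -0.1034, 0.0691]
tool_rot: [3.14, -0.002, 0.274]
contact_force: [1.2, 1.1, -0.4]
opening: 0.0632
grip_force: 0.0
time: 2.65
tool_pos: [0.4424, -0.1027, 0.0681]
tool_rot: [3.141, -0.0, 0.274]
contact_force: [-1.7, 1.4, 5.7]
opening: 0.0436
grip_force: 20.0
```

```bash
python3 -m jog '[[[-1,0,0,-0.01,0],[-1,0,0,-0.03,0],[-1,0,0,-0.06,0],[-1,0,0,-0.07,0],[-1,0,0,-0.07,0]]]' | tail -6;  python3 -m jog '[[[-1,0.03,-0.004,0,0],[-1,0.065,-0.008,0,0],[-1,0.1,-0.0125,0,0],[-1,0.135,-0.017,0,0],[-1,0.17,-0.0215,0,0]]]' | tail -5; python3 -m jog '[[[-1,0.03,-0.004,0,0],[-1,0.06,-0.0075,0,0],[-1,0.0784,-0.01,0,0],[-1,0.0784,-0.01,0,0],[-1,0.0784,-0.01,0,0]]]'|tail -5;python3 - <<'E'
from h import *
print(robot.observe()['tool_pos'],shift((.673,-.0052)))
E
```

```text
time: 3.07
tool_pos: [0.4438, -0.1034, 0.1399]
tool_rot: [3.138, -0.004, 0.274]
contact_force: [1.4, -0.2, -1.2]
opening: 0.0434
grip_force: 20.0
tool_pos: [0.6008, -0.0353, 0.1359]
tool_rot: [-3.141, 0.002, 0.274]
contact_force: [1.5, -1.0, -1.6]
opening: 0.0437
grip_force: 20.0
tool_pos: [0.6724, -0.0048, 0.1351]
tool_rot: [-3.141, 0.003, 0.275]
contact_force: [-0.1, 0.7, -2.1]
opening: 0.0437
grip_force: 20.0
[ 0.67235425 -0.00484339  0.13506252] [0.0005 0.0005]
```

```bash
python3 -m jog '[[[-1,0,0,0.03,0],[-1,0,0,0.06,0],[-1,0,0,0.08,0],[-1,0,0,0.095,0],[-1,0,0,0.1,0]]]' | tail -6;  python3 -m jog '[[[-1,0,0,0.003,0],[-1,0,0,0.006,0],[-1,0,0,0.008,0],[-1,0,0,0.008,0],[-1,0,0,0.008,0]]]'
```

```text
time: 4.32
tool_pos: [0.6697, -0.0059, 0.0339]
tool_rot: [-3.139, 0.007, 0.273]
contact_force: [-0.3, -0.2, -1.0]
opening: 0.0438
grip_force: 20.0
time: 4.73
tool_pos: [0.6733, -0.0055, 0.0306]
tool_rot: [3.141, -0.001, 0.274]
contact_force: [0.1, -0.3, -1.3]
opening: 0.0438
grip_force: 20.0
```

```bash
python3 -m jog '[[[-1,0,0,0.002,0],[-1,0,0,0.004,0],[-1,0,0,0.005,0],[-1,0,0,0.005,0],[-1,0,0,0.005,0]]]';python3 -m jog '[[[-0.1,0,0,0,0],[0,0,0,0,0],[0.2,0,0,0,0],[0.4,0,0,0,0],[0.5,0,0,0,0]]]'; python3 -m jog '[[[1,0,0,-0.01,0],[1,0,0,-0.04,0],[1,0,0,-0.08,0],[1,0,0,-0.12,0],[1,0,0,-0.16,0]]]'|tail -5
```

```text
time: 5.15
tool_pos: [0.6731, -0.0053, 0.0252]
tool_rot: [3.141, -0.0, 0.274]
contact_force: [-2.6, 0.8, 4.5]
opening: 0.0439
grip_force: 20.0
time: 5.57
tool_pos: [0.6729, -0.0054, 0.0244]
tool_rot: [-3.142, 0.0, 0.274]
contact_force: [0.1, 0.0, 0.3]
opening: 0.0609
grip_force: 0.0
tool_pos: [0.6726, -0.0053, 0.1871]
tool_rot: [3.141, -0.0, 0.274]
contact_force: [0.9, 0.2, 0.2]
opening: 0.0907
grip_force: 0.0
```

```bash
python3 -m jog '[[[1,-0.02,-0.022,-0.03,0],[1,-0.044,-0.047,-0.05,0],[1,-0.07,-0.075,-0.06,0],[1,-0.096,-0.1,-0.06,0],[1,-0.12,-0.127,-0.06,0]]]'|tail -5; python3 -m jog '[[[1,-0.02,-0.022,0,0],[1,-0.0457,-0.0484,0,0],[1,-0.0457,-0.0484,0,0],[1,-0.0457,-0.0484,0,0],[1,-0.0457,-0.0484,0,0]]]'|tail -5;python3 - <<'E'
from h import *
s=robot.observe();print(s['time'],s['tool_pos'],s['tool_rot'],s['qpos'])
im=robot.read_camera('wrist')[:,:,::-1];cv2.imwrite('pics/w2.png',im)
cv2.imwrite('pics/w2c.png',cv2.resize(im[130:260,240:400],None,fx=4.6,fy=4.6,interpolation=cv2.INTER_CUBIC))
E
```

```text
tool_pos: [0.5217, 0.0849, 0.2464]
tool_rot: [3.141, -0.003, 0.273]
contact_force: [-0.2, 0.1, 0.6]
opening: 0.0915
grip_force: 0.0
tool_pos: [0.4667, 0.1186, 0.2456]
tool_rot: [3.141, -0.002, 0.274]
contact_force: [0.2, -0.3, 0.7]
opening: 0.0917
grip_force: 0.0
6.8167 [0.46670123 0.11864697 0.24559671] [ 3.14084346e+00 -2.10272474e-03  2.74238659e-01] [ 8.98510478e-02  2.52064890e-01  1.62109515e+00 -3.67902491e-04
  1.26622820e+00  1.38651944e+00]
```

View pics/w2c.png

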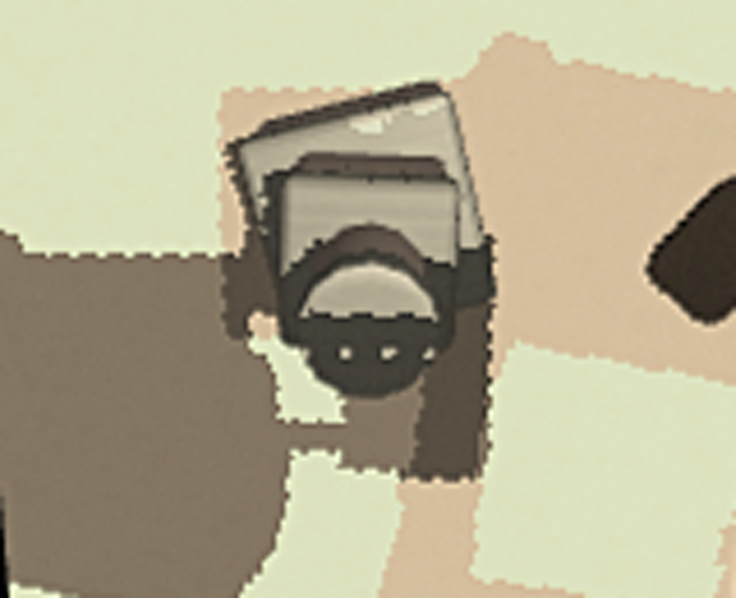

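The crop shows the small lid at (320.2,201.8). The medium square's back edge runs (285,175)–(458,180) and the large square's (238,145)–(445,93), in crop pixels.

Run:
```python
from h import *
c=cam('wrist');f=lambda P:np.array(P)/4.6+[240,130]
q=ray(c,[(320.2,201.8)],.14)[0];print('small',q,shift(q[:2]))
for P,z in (([(285,175),(458,180)],.096),([(238,145),(445,93),(485,240)],.05)):
  e=ray(c,f(P),z)[:,:2];d=np.diff(e,axis=0);print(e.round(4),np.linalg.norm(d,axis=1),np.arctan2(d[:,1],d[:,0])%(np.pi/2))
print('dest',shift((.6401,.1496)))
```

```text
small [0.46771837 0.11887897 0.14      ] [ 0.0008 -0.0003]
[[0.4843 0.1427]
 [0.4935 0.1059]] [0.03786778] [0.24423697]
[[0.4799 0.1565]
 [0.5063 0.1102]
 [0.4733 0.0898]] [0.05329438 0.03883354] [0.51868845 0.55488792]
dest [0.1751 0.0167]
```

```bash
python3 -m jog '[[[1,0.001,0,0.04,0],[1,0.001,0,0.08,0],[1,0.001,0,0.11,0],[1,0.001,0,0.125,0],[1,0.001,0,0.13,0]]]' | tail -5;  python3 -m jog '[[[0,0,0,0,0],[-0.2,0,0,0,0],[-0.3,0,0,0,0],[-0.4,0,0,0,0],[-0.5,0,0,0,0]]]' 15|tail -5; python3 -m jog '[[[-0.6,0,0,0,0],[-0.8,0,0,0,0],[-1,0,0,0,0],[-1,0,0,0,0],[-1,0,0,0,0]]]'; python3 -m jog '[[[-1,0,0,-0.01,0],[-1,0,0,-0.03,0],[-1,0,0,-0.06,0],[-1,0,0,-0.07,0],[-1,0,0,-0.07,0]]]' | tail -5; python3 -m jog '[[[-1,0.03,0.003,0,0],[-1,0.065,0.006,0,0],[-1,0.1,0.0095,0,0],[-1,0.14,0.0134,0,0],[-1,0.174,0.0167,0,0]]]' | tail -5; python3 -c "
from h import *
print(robot.observe()['tool_pos'],shift((.6401,.1496)))"
```

```text
tool_pos: [0.4662, 0.118, 0.1116]
tool_rot: [-3.141, 0.006, 0.272]
contact_force: [-1.2, 0.2, 0.3]
opening: 0.0917
grip_force: 0.0
tool_pos: [0.4677, 0.119, 0.1158]
tool_rot: [3.141, -0.002, 0.274]
contact_force: [0.1, -0.7, 0.4]
opening: 0.0631
grip_force: 0.0
time: 8.12
tool_pos: [0.4669, 0.119, 0.1147]
tool_rot: [3.142, -0.0, 0.274]
contact_force: [0.5, -0.3, 0.2]
opening: 0.0295
grip_force: 0.0
tool_pos: [0.4685, 0.1192, 0.1872]
tool_rot: [3.141, -0.005, 0.274]
contact_force: [1.2, 0.2, 0.1]
opening: 0.0274
grip_force: 15.0
tool_pos: [0.6404, 0.1502, 0.1829]
tool_rot: [-3.141, 0.002, 0.274]
contact_force: [0.6, 0.3, -0.3]
opening: 0.0277
grip_force: 15.0
[0.64040826 0.15024317 0.18290499] [-0.0005  0.0005]
```

```bash
python3 -m jog '[[[-1,0,0,0.04,0],[-1,0,0,0.08,0],[-1,0,0,0.12,0],[-1,0,0,0.135,0],[-1,0,0,0.14,0]]]' | tail -5;  python3 -m jog '[[[-1,0,0,0.002,0],[-1,0,0,0.004,0],[-1,0,0,0.006,0],[-1,0,0,0.006,0],[-1,0,0,0.006,0]]]'|tail -5;  python3 -m jog '[[[-1,0,0,0.001,0],[-1,0,0,0.002,0],[-1,0,0,0.003,0],[-1,0,0,0.003,0],[-1,0,0,0.003,0]]]'|tail -5
```

```text
tool_pos: [0.6353, 0.1495, 0.0384]
tool_rot: [-3.14, 0.01, 0.274]
contact_force: [0.0, -0.3, -0.7]
opening: 0.0277
grip_force: 15.0
tool_pos: [0.6396, 0.15, 0.0401]
tool_rot: [3.141, -0.002, 0.274]
contact_force: [-0.3, 0.3, -0.3]
opening: 0.0275
grip_force: 15.0
tool_pos: [0.6389, 0.1499, 0.0356]
tool_rot: [3.142, 0.0, 0.274]
contact_force: [0.2, 0.1, -0.9]
opening: 0.028
grip_force: 15.0
```

```bash
python3 -m jog '[[[-1,0,0,0.001,0],[-1,0,0,0.003,0],[-1,0,0,0.005,0],[-1,0,0,0.005,0],[-1,0,0,0.005,0]]]'|tail -5;  python3 -m jog '[[[-1,0,0,0.001,0],[-1,0,0,0.002,0],[-1,0,0,0.003,0],[-1,0,0,0.003,0],[-1,0,0,0.003,0]]]'|tail -5
```

```text
tool_pos: [0.6388, 0.1499, 0.0304]
tool_rot: [-3.142, 0.001, 0.274]
contact_force: [-0.4, 0.9, -1.8]
opening: 0.0275
grip_force: 15.0
tool_pos: [0.6389, 0.1499, 0.0276]
tool_rot: [3.142, 0.0, 0.274]
contact_force: [-0.5, -0.5, -0.1]
opening: 0.0281
grip_force: 15.0
```

```bash
python3 -m jog '[[[-1,0,0,0.001,0],[-1,0,0,0.002,0],[-1,0,0,0.002,0],[-1,0,0,0.002,0],[-1,0,0,0.002,0]]]'|tail -5; python3 -m jog '[[[-0.5,0,0,0,0],[-0.3,0,0,0,0],[0,0,0,0,0],[0.4,0,0,0,0],[0.5,0,0,0,0]]]'|tail -5; python3 -m jog '[[[1,0,0,-0.01,0],[1,0,0,-0.05,0],[1,0,0,-0.09,0],[1,0,0,-0.13,0],[1,0,0,-0.17,0]]]'|tail -5
python3 - <<'E'
from h import *
print(shift((.466,.1185)))
im=robot.read_camera('wrist')[:,:,::-1];cv2.imwrite('pics/w3.png',im)
E
```

```text
tool_pos: [0.6392, 0.15, 0.0266]
tool_rot: [3.141, -0.001, 0.274]
contact_force: [-1.1, -1.0, 5.8]
opening: 0.0275
grip_force: 15.0
tool_pos: [0.6389, 0.1499, 0.0254]
tool_rot: [3.142, 0.0, 0.274]
contact_force: [0.1, -0.0, -0.2]
opening: 0.0474
grip_force: 0.0
tool_pos: [0.6386, 0.1499, 0.1983]
tool_rot: [3.142, -0.0, 0.274]
contact_force: [1.5, -0.3, 0.1]
opening: 0.081
grip_force: 0.0
[-0.1747 -0.0164]
```

View pics/w3.png

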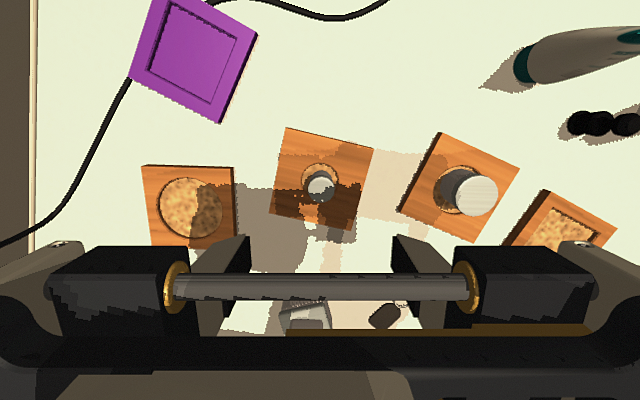

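Small and medium round tins are seated, at (320,187) and (475,195). Next is the medium square.

```bash
python3 -m jog '[[[1,-0.03,-0.003,0,0],[1,-0.07,-0.0065,0,0],[1,-0.11,-0.0105,0,0],[1,-0.15,-0.0145,0,0.02],[1,-0.1725,-0.0164,0,0.03]]]'|tail -5; python3 -m jog '[[[1,0,0,0.03,0],[1,0,0,0.06,0],[1,0,0,0.09,0],[1,0,0,0.12,0],[1,0,0,0.128,0]]]' | tail -5;  python3 -m jog '[[[0.4,0,0,0.001,0],[0.2,0,0,0.001,0],[0,0,0,0.001,0],[-0.3,0,0,0.001,0],[-0.5,0,0,0.001,0]]]' 20|tail -5; python3 -m jog '[[[-1,0,0,0,0],[-1,0,0,0,0],[-1,0,0,0,0],[-1,0,0,0,0],[-1,0,0,0,0]]]'; python3 -c "
from h import *
print(shift((.5949,-.2954)))"
```

```text
tool_pos: [0.4643, 0.1187, 0.1959]
tool_rot: [-3.141, 0.002, 0.243]
contact_force: [0.7, -0.0, -0.4]
opening: 0.0916
grip_force: 0.0
tool_pos: [0.4661, 0.1188, 0.0647]
tool_rot: [-3.141, 0.006, 0.244]
contact_force: [-1.4, -0.0, -0.3]
opening: 0.0919
grip_force: 0.0
tool_pos: [0.4694, 0.1192, 0.0681]
tool_rot: [3.141, -0.003, 0.244]
contact_force: [0.4, -0.1, -0.1]
opening: 0.0627
grip_force: 0.0
time: 14.0
tool_pos: [0.4686, 0.1191, 0.0669]
tool_rot: [3.142, -0.0, 0.244]
contact_force: [-0.2, 0.5, 3.2]
opening: 0.0397
grip_force: 20.0
[0.0225 0.4328]
```

```bash
python3 -m jog '[[[-1,0,0,-0.01,0],[-1,0,0,-0.03,0],[-1,0,0,-0.06,0],[-1,0,0,-0.08,0],[-1,0,0,-0.08,0]]]' | tail -5; for i in 1 2; do python3 -m jog '[[[-1,0.0015,0.025,0,0],[-1,0.003,0.055,0,0],[-1,0.0045,0.085,0,0],[-1,0.006,0.115,0,0],[-1,0.0075,0.144,0,0]]]'|tail -5; done; python3 -m jog '[[[-1,0.0015,0.03,0,0.04],[-1,0.003,0.065,0,0.09],[-1,0.0045,0.1,0,0.127],[-1,0.006,0.13,0,0.127],[-1,0.0075,0.145,0,0.127]]]'|tail -5;  python3 -m jog '[[[-1,0,0,0.02,0],[-1,0,0,0.03,0],[-1,0,0,0.03,0]]]'|tail -5;python3 -c "
from h import *
print(shift((.5949,-.2954)),robot.observe()['qpos'])"
```

```text
tool_pos: [0.4707, 0.1193, 0.1503]
tool_rot: [3.14, -0.007, 0.244]
contact_force: [1.5, -1.1, -0.7]
opening: 0.0401
grip_force: 20.0
tool_pos: [0.5101, -0.0202, 0.1455]
tool_rot: [-3.141, 0.002, 0.244]
contact_force: [0.7, -0.4, -1.9]
opening: 0.0397
grip_force: 20.0
tool_pos: [0.5522, -0.1581, 0.1452]
tool_rot: [-3.14, 0.002, 0.244]
contact_force: [0.7, 0.7, -1.1]
opening: 0.0398
grip_force: 20.0
tool_pos: [0.5945, -0.2993, 0.1446]
tool_rot: [3.142, 0.001, 0.114]
contact_force: [0.6, 0.7, -1.8]
opening: 0.0397
grip_force: 20.0
tool_pos: [0.5925, -0.2943, 0.112]
tool_rot: [-3.136, 0.007, 0.116]
contact_force: [-0.5, -0.3, -1.8]
opening: 0.0399
grip_force: 20.0
[0.0022 0.0013] [-5.76759813e-01  7.01214349e-01  1.26043833e+00  2.48817362e-05
  1.18844492e+00  8.77546351e-01]
```

```bash
python3 -m jog '[[[-1,0.001,0,0.03,0],[-1,0.001,0,0.06,0],[-1,0.001,0,0.075,0],[-1,0.001,0,0.083,0],[-1,0.001,0,0.083,0]]]' | tail -5;  python3 -m jog '[[[-1,0,0,0.001,0],[-1,0,0,0.002,0],[-1,0,0,0.002,0],[-1,0,0,0.002,0],[-1,0,0,0.002,0]]]'|tail -5;python3 -c "
from h import *
print(shift((.5949,-.2954)))"
```

```text
tool_pos: [0.5948, -0.2942, 0.0317]
tool_rot: [-3.139, 0.003, 0.118]
contact_force: [-0.4, -0.2, -0.6]
opening: 0.0399
grip_force: 20.0
tool_pos: [0.5962, -0.2958, 0.0327]
tool_rot: [3.141, -0.001, 0.117]
contact_force: [0.1, -0.1, -0.7]
opening: 0.0399
grip_force: 20.0
[-0.0013 -0.0005]
```

```bash
python3 -m jog '[[[-1,-0.001,0,0.002,0],[-1,-0.001,0,0.004,0],[-1,-0.001,0,0.0055,0],[-1,-0.001,0,0.0055,0],[-1,-0.001,0,0.0055,0]]]' | tail -5;  python3 -m jog '[[[-1,0,0,0.001,0],[-1,0,0,0.0025,0],[-1,0,0,0.0025,0],[-1,0,0,0.0025,0],[-1,0,0,0.0025,0]]]'|tail -5
```

```text
tool_pos: [0.5947, -0.2957, 0.026]
tool_rot: [-3.141, 0.0, 0.117]
contact_force: [1.1, -0.2, -1.9]
opening: 0.0398
grip_force: 20.0
tool_pos: [0.595, -0.2958, 0.024]
tool_rot: [3.141, -0.0, 0.117]
contact_force: [-0.5, 0.2, 2.3]
opening: 0.0396
grip_force: 20.0
```

```bash
python3 -m jog '[[[-0.1,0,0,0,0],[0.1,0,0,0,0],[0.3,0,0,0,0],[0.5,0,0,0,0],[0.6,0,0,0,0]]]'|tail -5; python3 -m jog '[[[1,0,0,-0.01,0],[1,0,0,-0.04,0],[1,0,0,-0.08,0],[1,0,0,-0.12,0],[1,0,0,-0.13,0]]]'|tail -5;  python3 -m jog '[[[1,-0.015,-0.025,0,0],[1,-0.035,-0.058,0,0],[1,-0.055,-0.091,0,0],[1,-0.075,-0.124,0,0],[1,-0.095,-0.158,0,0]]]'|tail -5;  python3 -m jog '[[[1,-0.016,-0.027,0,0],[1,-0.0325,-0.0538,0,0],[1,-0.0325,-0.0538,0,0],[1,-0.0325,-0.0538,0,0]]]'|tail -5
python3 - <<'E'
from h import *
print(shift((.443,-.1008)))
im=robot.read_camera('wrist')[:,:,::-1];cv2.imwrite('pics/w4.png',im)
E
```

```text
tool_pos: [0.5948, -0.2957, 0.0236]
tool_rot: [3.142, 0.0, 0.117]
contact_force: [0.6, -1.0, -0.2]
opening: 0.0635
grip_force: 0.0
tool_pos: [0.5975, -0.2973, 0.1622]
tool_rot: [3.134, -0.009, 0.117]
contact_force: [1.5, -0.3, 0.9]
opening: 0.0912
grip_force: 0.0
tool_pos: [0.4808, -0.1487, 0.1544]
tool_rot: [3.141, -0.001, 0.116]
contact_force: [0.5, 0.2, 1.4]
opening: 0.0914
grip_force: 0.0
tool_pos: [0.4433, -0.0994, 0.1548]
tool_rot: [3.141, -0.001, 0.119]
contact_force: [0.5, -0.3, 0.6]
opening: 0.0916
grip_force: 0.0
[-0.0005  0.0013]
```

View pics/w4.png

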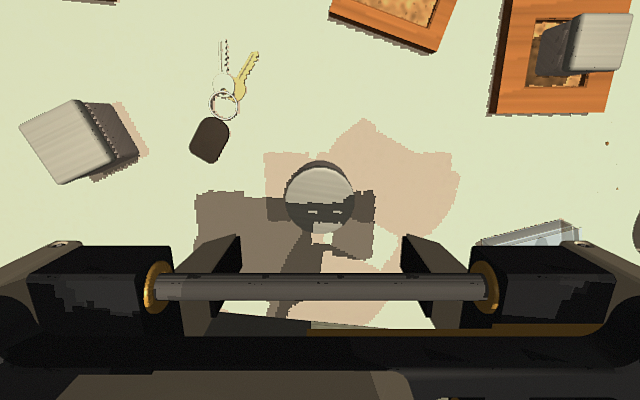

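Medium square sits inside its recess at (590,45). Large round lid is centred at about (320.5,201). Large square lid corners are (19,125), (75,99), (118,152), (65,184).

Run:
```python
from h import *
c=cam('wrist')
q=ray(c,[(320.5,201)],.05)[0];print(q,shift(q[:2]),robot.observe()['tool_pos'])
e=ray(c,[(19,125),(75,99),(118,152),(65,184)],.05)[:,:2];d=np.roll(e,-1,0)-e
print(e.mean(0),np.linalg.norm(d,axis=1),np.arctan2(d[:,1],d[:,0])%(np.pi/2))
```

```text
[ 0.44610929 -0.10023789  0.05      ] [0.0018 0.    ] [ 0.44429758 -0.10042238  0.15472351]
[0.47345186 0.11391923] [0.05455186 0.04996851 0.05821138 0.05607805] [0.49819838 0.67722008 0.61227471 0.59852298]
```

```bash
python3 -m jog '[[[1,0.0005,0,0.035,0],[1,0.0005,0,0.07,0],[1,0.0005,0,0.1,0],[1,0.0005,0,0.125,0],[1,0.0005,0,0.131,0]]]' | tail -5;  python3 -m jog '[[[0.6,0,0,0.001,0],[0.5,0,0,0.001,0],[0.4,0,0,0.001,0],[0.2,0,0,0.001,0],[0.1,0,0,0.001,0]]]' 25|tail -5; python3 -m jog '[[[-1,0,0,0,0],[-1,0,0,0,0],[-1,0,0,0,0],[-1,0,0,0,0],[-1,0,0,0,0]]]'
```

```text
tool_pos: [0.4431, -0.1006, 0.0195]
tool_rot: [-3.139, 0.004, 0.116]
contact_force: [-1.3, -1.2, -0.8]
opening: 0.0918
grip_force: 0.0
tool_pos: [0.4448, -0.1004, 0.0229]
tool_rot: [3.141, -0.002, 0.117]
contact_force: [0.4, 1.7, 1.6]
opening: 0.0627
grip_force: 0.9
time: 20.47
tool_pos: [0.4448, -0.1003, 0.0229]
tool_rot: [3.14, -0.002, 0.117]
contact_force: [-0.8, 1.1, 6.6]
opening: 0.0621
grip_force: 25.0
```

```bash
python3 -m jog '[[[-1,0,0,-0.01,0],[-1,0,0,-0.03,0],[-1,0,0,-0.06,0],[-1,0,0,-0.09,0],[-1,0,0,-0.1,0]]]' | tail -5; for i in 1 2 3; do python3 -m jog '[[[-1,0.012,-0.026,0,0],[-1,0.023,-0.052,0,0],[-1,0.035,-0.078,0,0],[-1,0.046,-0.102,0,0],[-1,0.0558,-0.1234,0,0]]]'|tail -5; done; python3 -m jog '[[[-1,0,0,0.015,0],[-1,0,0,0.03,0],[-1,0,0,0.03,0],[-1,0,0,0.03,0]]]'|tail -5;python3 -c "
from h import *
print(shift((.5676,.2876)),robot.observe()['qpos'])"
```

```text
tool_pos: [0.4456, -0.1007, 0.1256]
tool_rot: [3.139, -0.005, 0.117]
contact_force: [1.1, -0.5, -2.0]
opening: 0.0617
grip_force: 25.0
tool_pos: [0.4851, 0.0305, 0.122]
tool_rot: [3.142, -0.0, 0.117]
contact_force: [-0.2, -1.0, -2.5]
opening: 0.0619
grip_force: 25.0
tool_pos: [0.5261, 0.1597, 0.1218]
tool_rot: [3.142, -0.0, 0.118]
contact_force: [-0.0, -0.5, -1.8]
opening: 0.0615
grip_force: 25.0
tool_pos: [0.5671, 0.2888, 0.1216]
tool_rot: [3.141, 0.0, 0.118]
contact_force: [0.6, 1.1, -2.4]
opening: 0.0618
grip_force: 25.0
tool_pos: [0.5663, 0.2868, 0.0909]
tool_rot: [3.141, 0.003, 0.117]
contact_force: [-0.4, 0.4, -2.8]
opening: 0.0614
grip_force: 25.0
[ 0.0014 -0.0006] [ 3.48249496e-01  6.74688041e-01  1.37818474e+00 -2.20514146e-04
  1.09140616e+00  1.80210186e+00]
```

```bash
python3 -m jog '[[[-1,0.001,0,0.025,0],[-1,0.001,0,0.045,0],[-1,0.001,0,0.055,0],[-1,0.001,0,0.056,0],[-1,0.001,0,0.056,0]]]' | tail -5;  python3 -m jog '[[[-1,0,0,0.001,0],[-1,0,0,0.002,0],[-1,0,0,0.0025,0],[-1,0,0,0.0025,0],[-1,0,0,0.0025,0]]]'|tail -5;python3 -m jog '[[[-1,0,0,0.001,0],[-1,0,0,0.002,0],[-1,0,0,0.002,0],[-1,0,0,0.002,0],[-1,0,0,0.002,0]]]'|tail -5
```

```text
tool_pos: [0.5684, 0.287, 0.0362]
tool_rot: [3.142, -0.0, 0.116]
contact_force: [0.6, -0.6, -1.8]
opening: 0.0616
grip_force: 25.0
tool_pos: [0.5683, 0.2872, 0.0337]
tool_rot: [-3.142, -0.001, 0.117]
contact_force: [0.6, -0.2, -1.9]
opening: 0.0615
grip_force: 25.0
tool_pos: [0.5681, 0.2871, 0.0311]
tool_rot: [3.141, 0.0, 0.117]
contact_force: [0.7, -0.5, -1.9]
opening: 0.0615
grip_force: 25.0
```

```bash
python3 -m jog '[[[-1,0,0,0.001,0],[-1,0,0,0.002,0],[-1,0,0,0.002,0],[-1,0,0,0.002,0],[-1,0,0,0.002,0]]]'|tail -5; python3 -m jog '[[[0.35,0,0,0,0],[0.4,0,0,0,0],[0.6,0,0,0,0],[0.8,0,0,0,0],[1,0,0,0,0]]]'|tail -5; python3 -m jog '[[[1,0,0,-0.01,0],[1,0,0,-0.04,0],[1,0,0,-0.08,0],[1,0,0,-0.12,0],[1,0,0,-0.16,0]]]'|tail -5;  python3 -m jog '[[[1,-0.02,0.027,0,0],[1,-0.044,0.06,0,-0.1],[1,-0.068,0.093,0,-0.2],[1,-0.092,0.125,0,-0.32],[1,-0.1161,0.1575,0,-0.43]]]'|tail -5;  python3 -m jog '[[[1,0,0,0,0],[1,0,0,0,0],[1,0,0,0,0]]]'|tail -5
python3 - <<'E'
from h import *
im=robot.read_camera('wrist')[:,:,::-1];cv2.imwrite('pics/w5.png',im)
cv2.imwrite('pics/w5c.png',cv2.resize(im[130:260,240:400],None,fx=4.6,fy=4.6,interpolation=cv2.INTER_CUBIC))
E
```

```text
tool_pos: [0.5682, 0.2872, 0.03]
tool_rot: [3.142, -0.001, 0.117]
contact_force: [-2.6, -0.9, 4.8]
opening: 0.0616
grip_force: 25.0
tool_pos: [0.5682, 0.2872, 0.029]
tool_rot: [3.141, 0.0, 0.117]
contact_force: [-0.7, -0.4, 0.6]
opening: 0.0797
grip_force: 0.0
tool_pos: [0.5678, 0.2871, 0.1916]
tool_rot: [3.142, -0.0, 0.117]
contact_force: [1.2, 0.0, -0.2]
opening: 0.092
grip_force: 0.0
tool_pos: [0.47, 0.116, 0.1899]
tool_rot: [3.141, -0.001, 0.553]
contact_force: [0.0, -0.2, -0.6]
opening: 0.0917
grip_force: 0.0
tool_pos: [0.472, 0.1173, 0.1902]
tool_rot: [3.141, -0.002, 0.545]
contact_force: [1.1, -0.5, -0.1]
opening: 0.0919
grip_force: 0.0
```

View pics/w5c.png

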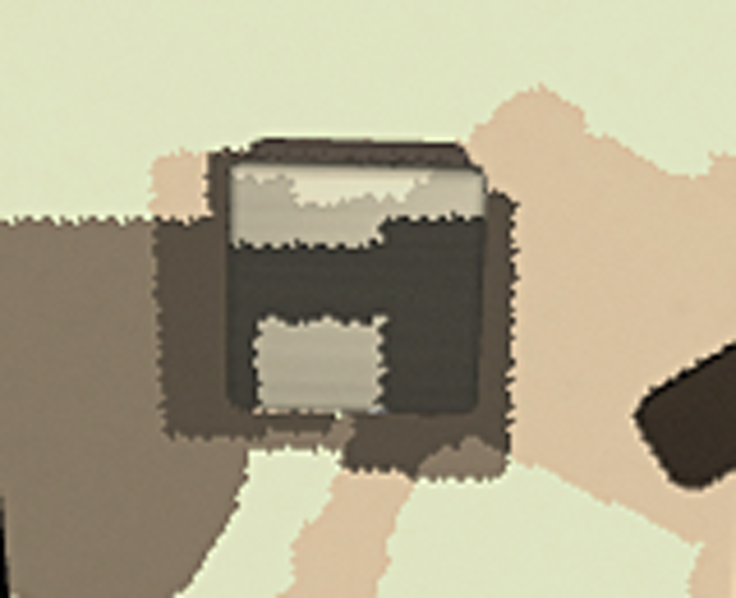

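Lid centre is at crop (356,288), and the tin is about 0.03 rad off the tool's yaw.

Run:
```python
from h import *
c=cam('wrist');f=lambda P:np.array(P)/4.6+[240,130]
q=ray(c,f([(356,288)]),.05)[0];print(q,shift(q[:2]),robot.observe()['tool_pos'])
e=ray(c,f([(232,163),(487,172),(478,411),(227,408)]),.05)[:,:2];d=np.roll(e,-1,0)-e
print(e.mean(0),np.linalg.norm(d,axis=1),np.arctan2(d[:,1],d[:,0])%(np.pi/2))
```

```text
[0.47062175 0.12059378 0.05      ] [ 0.0002 -0.0031] [0.4720702  0.11779659 0.18985984]
[0.4699345  0.12018152] [0.05396089 0.05366636 0.05585274 0.05493467] [0.51028735 0.53204689 0.53314273 0.4973698 ]
```

```bash
python3 -m jog '[[[1,0,-0.003,0.03,0.028],[1,0,-0.003,0.06,0.028],[1,0,-0.003,0.09,0.028],[1,0,-0.003,0.1,0.028],[1,0,-0.003,0.1,0.028]]]' | tail -5; python3 -m jog '[[[1,0,0,0.03,0],[1,0,0,0.055,0],[1,0,0,0.067,0],[1,0,0,0.067,0],[1,0,0,0.067,0]]]' | tail -5; python3 -m jog '[[[0.6,0,0,0,0],[0.5,0,0,0,0],[0.4,0,0,0,0],[0.2,0,0,0,0],[0.1,0,0,0,0]]]' 25|tail -5; python3 -m jog '[[[-1,0,0,0,0],[-1,0,0,0,0],[-1,0,0,0,0],[-1,0,0,0,0],[-1,0,0,0,0]]]'; python3 -m jog '[[[-1,0,0,-0.01,0],[-1,0,0,-0.03,0],[-1,0,0,-0.06,0],[-1,0,0,-0.09,0],[-1,0,0,-0.1,0]]]' | tail -5; python3 -c "
from h import *
print(shift((.6424,-.1463)))"
```

```text
tool_pos: [0.4684, 0.1207, 0.0864]
tool_rot: [-3.139, 0.005, 0.52]
contact_force: [-0.9, 0.3, -0.0]
opening: 0.0919
grip_force: 0.0
tool_pos: [0.4704, 0.1204, 0.0226]
tool_rot: [3.141, -0.0, 0.519]
contact_force: [0.5, -0.4, 0.2]
opening: 0.0916
grip_force: 0.0
tool_pos: [0.47, 0.1198, 0.0228]
tool_rot: [3.141, -0.001, 0.519]
contact_force: [0.3, -0.3, 0.7]
opening: 0.0631
grip_force: 0.0
time: 27.35
tool_pos: [0.4697, 0.1198, 0.0225]
tool_rot: [3.141, -0.0, 0.519]
contact_force: [-1.4, -0.3, 5.9]
opening: 0.0557
grip_force: 25.0
tool_pos: [0.4712, 0.12, 0.1262]
tool_rot: [3.139, -0.005, 0.519]
contact_force: [1.0, -0.2, -1.3]
opening: 0.0559
grip_force: 25.0
[0.0166 0.3161]
```

```bash
for i in 1 2; do python3 -m jog '[[[-1,0.0015,0.03,0,0],[-1,0.0035,0.065,0,0],[-1,0.005,0.1,0,0],[-1,0.007,0.13,0,0],[-1,0.0083,0.158,0,0]]]'|tail -5; done; python3 -m jog '[[[-1,0,0,0,0.09],[-1,0,0,0,0.18],[-1,0,0,0,0.27],[-1,0,0,0,0.36],[-1,0,0,0,0.4]]]'|tail -5;python3 -m jog '[[[-1,0,0,0.005,0.09],[-1,0,0,0.015,0.18],[-1,0,0,0.025,0.27],[-1,0,0,0.03,0.318],[-1,0,0,0.03,0.318]]]'|tail -5;python3 -c "
from h import *
print(shift((.6424,-.1463)))"
```

```text
tool_pos: [0.5558, -0.015, 0.1225]
tool_rot: [3.141, 0.0, 0.518]
contact_force: [1.0, 0.5, -1.5]
opening: 0.0562
grip_force: 25.0
tool_pos: [0.6411, -0.1482, 0.1222]
tool_rot: [-3.141, 0.001, 0.518]
contact_force: [0.6, -0.3, -2.3]
opening: 0.0557
grip_force: 25.0
tool_pos: [0.6402, -0.1464, 0.122]
tool_rot: [-3.141, 0.001, 0.114]
contact_force: [-0.1, -0.2, -1.7]
opening: 0.0554
grip_force: 25.0
tool_pos: [0.6395, -0.146, 0.0906]
tool_rot: [-3.141, 0.004, -0.201]
contact_force: [0.3, -0.2, -1.6]
opening: 0.0558
grip_force: 25.0
[ 0.0029 -0.0003]
```

```bash
python3 -m jog '[[[-1,0.0015,0,0.025,0],[-1,0.0015,0,0.045,0],[-1,0.0015,0,0.055,0],[-1,0.0015,0,0.056,0],[-1,0.0015,0,0.056,0]]]' | tail -5;  python3 -m jog '[[[-1,0,0,0.001,0],[-1,0,0,0.003,0],[-1,0,0,0.0045,0],[-1,0,0,0.0045,0],[-1,0,0,0.0045,0]]]'|tail -5;python3 -m jog '[[[-1,0,0,0.001,0],[-1,0,0,0.002,0],[-1,0,0,0.002,0],[-1,0,0,0.002,0],[-1,0,0,0.002,0]]]'|tail -5
```

```text
tool_pos: [0.6421, -0.1467, 0.0362]
tool_rot: [-3.142, 0.001, -0.198]
contact_force: [0.5, -0.2, -1.2]
opening: 0.0558
grip_force: 25.0
tool_pos: [0.6423, -0.1467, 0.0321]
tool_rot: [3.141, -0.0, -0.199]
contact_force: [-0.2, 0.4, -1.3]
opening: 0.0556
grip_force: 25.0
tool_pos: [0.6421, -0.1467, 0.0296]
tool_rot: [3.142, 0.0, -0.199]
contact_force: [1.0, 0.6, -2.1]
opening: 0.0559
grip_force: 25.0
```

```bash
python3 -m jog '[[[-1,0,0,0.0012,0],[-1,0,0,0.0012,0],[-1,0,0,0.0012,0]]]'|tail -5; python3 -m jog '[[[0.3,0,0,0,0],[0.4,0,0,0,0],[0.6,0,0,0,0],[0.8,0,0,0,0],[1,0,0,0,0]]]'|tail -5; python3 -m jog '[[[1,0,0,-0.01,0],[1,0,0,-0.04,0],[1,0,0,-0.08,0],[1,0,0,-0.12,0],[1,0,0,-0.16,0]]]'|tail -5; python3 -m jog '[[[1,-0.03,0,0,0],[1,-0.07,0,0,0],[1,-0.11,0,0,0],[1,-0.15,0,0,0],[1,-0.19,0,0,0]]]'|tail -5
python3 - <<'E'
from h import *
t=robot.read_camera('top')[:,:,::-1];s=robot.read_camera('scene')[:,:,::-1]
cv2.imwrite('pics/e.png',np.vstack([cv2.resize(t[140:250,190:460],(760,310),interpolation=cv2.INTER_CUBIC),cv2.resize(s[150:330,180:460],(760,290),interpolation=cv2.INTER_CUBIC)]))
E
```

```text
tool_pos: [0.6423, -0.1467, 0.0296]
tool_rot: [3.141, -0.001, -0.199]
contact_force: [-2.6, 0.8, 5.9]
opening: 0.0557
grip_force: 25.0
tool_pos: [0.6422, -0.1467, 0.0284]
tool_rot: [3.142, 0.0, -0.199]
contact_force: [0.3, 0.4, 0.7]
opening: 0.0799
grip_force: 0.0
tool_pos: [0.6419, -0.1466, 0.191]
tool_rot: [3.142, -0.0, -0.199]
contact_force: [0.6, -0.2, -0.3]
opening: 0.0921
grip_force: 0.0
tool_pos: [0.454, -0.1086, 0.1891]
tool_rot: [3.141, -0.001, -0.199]
contact_force: [0.3, -0.5, 0.4]
opening: 0.0923
grip_force: 0.0
```

View pics/e.png

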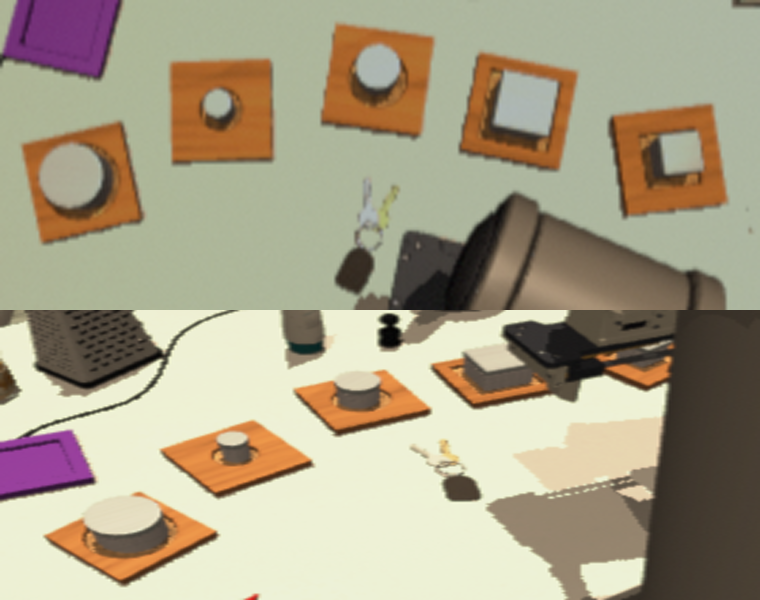

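The final views show all five tins upright and inside their own recesses, from (72,175) to (678,155) in the top half. The gripper is clear of everything.

```bash
python3 -c "
from cell import robot
print(robot.hand_in())"
```

```text
the job is handed in; nothing more can be done
None
```

I placed all five tins upright in their matching coasters and handed the job in after about 31 s of robot time; the final pictures show each one seated in its recess, but the hand-in returned no verdict.

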